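# Close and start the UV steriliser on a load of piping nozzles

### The arm

A 6-joint arm with a two-finger parallel gripper is mounted at the origin on a cart in front of the work surface, level with it; the furniture and walls round the work are solid. World frame = base frame: x ahead of the robot, y to its left, z up, the work surface at z = 0. Lengths are in mm, angles in rad, forces in N, time in s.
With the tool pointing down it reaches from about 350 to 975 mm from the base axis. Payload 7.1 kg.
Tool frame: the origin (TCP) lies between the finger pads; the fingertips stand 17 mm ahead of it and the grasp point (between the pads) lies 2 mm behind it; z points along the fingers, y is the line along which they close (so a half turn about z gives the same grasp; the last joint's range is limited). The gripper opens to 88 mm and grips with 3 to 60 N. Pads are 20 mm wide; open, the fingers measure 115 mm over their backs; the gripper's body (75 mm by 178 mm) begins 61 mm behind the grasp point.
Start: joints at [-1.148, 0.423, 1.63, -0, 1.089, -0.019], TCP at [267.244, -564.965, 239.675] pointing down, gripper open.
Joint ranges: [-3, 3], [-0.9, 2.11], [0.09, 2.58], [-1.31, 4.45], [0.11, 2.69], [-2.54, 2.54]. Speed limits (rad/s): [2.39, 2.39, 3.01, 3.14, 3.14, 3.14].

### API

Orientations are given as a rotation vector (axis times angle).
In Python, from workcell import ctrl, cams, order gives the robot as it stands (ctrl), with the cameras (cams) and the job (order).
- The arm moves only by the tool jog_arm, called after ">>>" as name([rows], argument=value, ...), one row to a line, values as JSON. Schema: {"type":"object","properties":{"ticks":{"type":"array","items":{"type":"object","properties":{"xyz":{"type":"array","items":{"type":"number"},"minItems":3,"maxItems":3},"rotvec":{"type":"array","items":{"type":"number"},"minItems":3,"maxItems":3}},"additionalProperties":false},"minItems":1,"maxItems":5},"finger_gap":{"type":"number"},"only":{"type":"string"},"quiet":{"type":"boolean"},"lines":{"type":"string"}},"required":["ticks"],"additionalProperties":false}. ticks is a list of rows, 1 to 5 of them, each an object with the fields xyz (a list: dx, dy, dz in fractions of the full range, 1 being 600 mm), rotvec (a list: a rotation vector rx, ry, rz in normalised numbers (1 is pi/2 rad)); a field left out counts as zero; each row shifts and turns the commanded pose from where the row before left it, along the tool's axes as they then stand; what a row does not reach is not made up. A row lasts 1/12 s, in which the tool goes at most 41.7 mm and 0.125 rad, less where a joint would pass 70% of its speed; a pose out of reach is approached as far as the arm can. finger_gap is the finger opening in mm, set as the call begins (left out keeps the last). The fingers move at their own pace and stop on an object; the grip force is fixed at half the most. Time passes only in rows, so rows that do not move let the fingers close. The tool returns the time, the measured TCP pose, the force, the opening and the grip force at its end. only (a regular expression) keeps the lines of the reply that match it, lines (a string "A,B") keeps lines A to B, and quiet returns only ok. Input that does not fit is refused with a message, and nothing moves.
- ctrl.get_obs(): the state, without advancing time (a new reading comes with each control period).
- cams.get_image(name): name is "scene" or "top" or "wrist"; returns a dict with "img" (420x560x3 uint8, red, green, blue), "fx", "fy", "cx", "cy" (pixels), "R" (3x3) and "t" (3): a world point X has camera coordinates R X + t. Camera axes: x right, y down, z forward; pixel columns grow to the right and rows downward; lengths in mm; the calibration is good to about 2 mm. A picture is of the moment at which its call begins. There is no depth.
- order.close_job(): hands the job in; it is judged then, once.
The state is a dict: "t": time; "qpos": joint angles; "qvel": joint speeds; "joint_torque": joint torques, N m; "ee_pos": TCP position; "orientation": TCP orientation; "ft_force": force on the tool from outside, world axes, zero at the start; "moment": the same for the moment, N m; "width": finger opening in mm; "grasp_force": force on a finger pad.
Only numpy, scipy, OpenCV 4.12 (cv2) and the standard library are available. Lean on these libraries where they do the work, as an engineer would, in place of code of your own. Each camera call takes 0.05 s, during which the arm holds its last target. There are 200 camera calls.

### The job

The piping nozzles are in the UV steriliser: with closed fingertips push its amber lid down until the catch clicks over it and holds it shut (lid first, so that the lamp never lights in an open box), then press the raised front half of the black mains rocker so that it tips over to on, and last press the green start key right down and let it come back up. Only push: grip nothing, do not lift the lid further, leave the red stop key and the things standing round the box alone, and finish clear of everything.

Things in the scene. Friction and masses are not known exactly. Their poses are not given: they have to be found in the camera images.
- steriliser: white UV steriliser, fixed, 250 mm deep (x), 290 mm wide (y); origin under its centre on the baking mat; x points to its back (hinge), y to the left as seen from its front. Its front 85 mm is a level deck 90 mm high with, left to right: black rocker (pivot x -0.087, y 0.098), catch, two keys (x -0.087; y -0.050 and -0.108)
- lid (a joint): lid opening, rad: 0 shut, starts 0.35 to 0.75. White frame with amber pane, turning about a level axis along the box's y through lid_hinge, front edge swinging up and back; stays where it is left. 1 to 4 N at the front bar swings it down; the last 10 mm there, pushing the catch aside, take 5 to 9 N; stops firmly at 0
- lid_front (a point): point to push: middle of the top face of the lid's front bar (bar 24 mm wide front to back, 276 mm long, its top level when the lid is shut); it moves with the lid; when shut it lies 146 mm in front of lid_hinge and 18 mm above it, 114 mm above the box's foot when the lid is shut
- lid_hinge (a point): on the lid's hinge axis, mid-width, 96 mm above the box's foot at the back of the box; does not move with the lid
- catch (a joint): sprung black catch in the middle of the deck right in front of the lid, m: 0 at rest (forward over the striker when the lid is latched); the closing lid pushes it 4 to 5 mm towards the front and it snaps back to 0. Pulling it to the front would release the lid
- catch_tab (a point): top of the catch's tab, 14 x 32 mm, 6 mm above the deck
- rocker (a joint): mains rocker, rad: 0 off (rear half down level, front half raised by 0.36 rad), 0.36 on (front half down level). Snaps over at half way and stays; takes about 5 N at the front end
- rocker_on_end (a point): top face of the rocker's front half, 15 mm in front of the pivot, with a short white line; the rocker is 24 mm wide (box y) and each half 23 mm long (box x). This point stands about 14 mm above the deck when off and 8.5 mm above it when on; the bezel round it is 3 mm high
- start_key (a joint): green start key, m: 0 up, 0.005 fully down; it springs back. 1.2 N starts it moving, 4.2 N takes it fully down
- start_key_top (a point): centre of the green key's top, 27 mm across, 11 mm above the deck when up; steel bezel 37 mm across, 4 mm high
- stop_key (a joint): red stop key, m: 0 up, 0.005 fully down; same make as the green one
- stop_key_top (a point): centre of the red key's top, 27 mm across, 11 mm above the deck
- sprinkle_jar: loose bystander: glass jar of pink sprinkles with a white lid, 47 mm across, 63 mm high; origin under its centre
- lustre_jar: loose bystander: small jar with a gold label and white lid, 42 mm across, 42 mm high; origin under its centre
- cutter: loose bystander: round steel pastry cutter ring, 64 mm across, 33 mm high; origin under its centre
- gel_bottle: loose bystander: colour bottle with a rose label and a white cone cap, 37 mm across, 127 mm high; origin under its centre
- ribbon: loose bystander: flat roll of pink ribbon, 66 mm across, 25 mm high; origin under its centre

How it is judged:
By the outcome, as a careful person would: the job done as asked, in the order asked, and still so for the second after the job is handed in, with the robot touching nothing.
It also fails if it takes over 50 s, if anything falls off the work surface, if the arm or the gripper's body presses on something with over 40 N, if the wrist force passes 120 N, or if a joint passes its speed limit or range.

## Working session

There is one attempt and no reset: what is moved stays moved. The work goes in short steps, Python scripts to look and compute and a tool call to move; the robot and the scene stay as the last step left them, time stands still between calls to the robot, and variables do not carry over. Pictures are saved under pics/ and viewed, at most 10 in all, crops included, and the job is handed in when it is done.

```bash
mkdir -p pics; ls
```

Run:
```python
from workcell import ctrl, cams, order
import cv2,numpy as np
o=ctrl.get_obs();print(o['t'],o['ee_pos'],o['orientation'],o['width'])
for n in ("scene","top"):
    d=cams.get_image(n);cv2.imwrite(f"pics/{n}0.png",d['img'][:,:,::-1]);np.savez(f"{n}0.npz",**d)
    print(n,d['fx'],d['cx'],d['cy'],np.round(-d['R'].T@d['t']),np.round(d['R'],2).tolist())
```

```text
pics
workcell.py
0.0 [ 267.05052686 -564.47096493  238.89218753] [-3.06374595e+00 -6.88061758e-01  4.66312209e-04] 87.86235330646026
scene 522.1345547012119 274.91309613474067 210.89397133999344 [-229. -826.  629.] [[0.71, -0.71, -0.01], [-0.3, -0.28, -0.91], [0.64, 0.65, -0.41]]
top 442.03958860065717 282.79300173064854 209.36431600217713 [ 508.  -23. 1022.] [[0.01, -1.0, 0.02], [-1.0, -0.01, -0.07], [0.07, -0.02, -1.0]]
```

View pics/scene0.png

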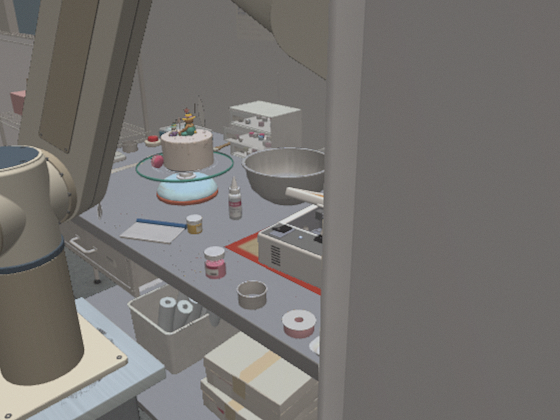

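View pics/top0.png

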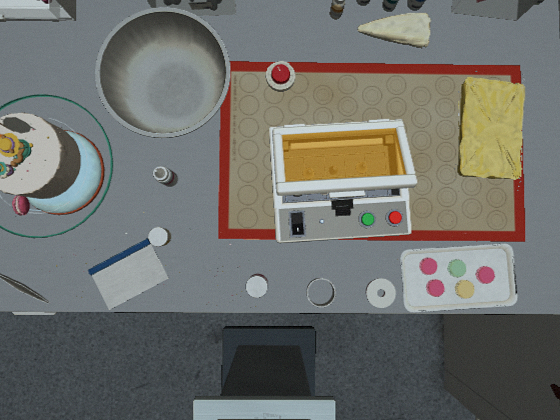

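The scene view shows the box half hidden behind a pillar. In the top view the box is fully visible, with the rocker at (297,223), catch (342,207), green key (368,219), red key (396,217), and the lid bar at row ~187. The jar, cutter and ribbon stand in front at row ~290.

Create h.py:
```python
import numpy as np,cv2
from workcell import ctrl, cams, order
from scipy.spatial.transform import Rotation as Ro
def shot(n,save=None):
    d=cams.get_image(n)
    if save: cv2.imwrite(f"pics/{save}.png",d['img'][:,:,::-1])
    return d
def ray(d,p):
    c=-d['R'].T@d['t']; v=d['R'].T@np.array([(p[0]-d['cx'])/d['fx'],(p[1]-d['cy'])/d['fy'],1]); return c,v/np.linalg.norm(v)
def plane(d,p,z):
    c,v=ray(d,p); return c+v*(z-c[2])/v[2]
def meet(r1,r2):
    (a,u),(b,v)=r1,r2
    s=np.linalg.lstsq(np.c_[u,-v],b-a,rcond=None)[0]
    return (a+u*s[0]+b+v*s[1])/2, np.linalg.norm(a+u*s[0]-b-v*s[1])
def blob(d,lo,hi,box=None):
    h=cv2.cvtColor(d['img'],cv2.COLOR_RGB2HSV); m=cv2.inRange(h,np.array(lo),np.array(hi))
    if box: k=np.zeros_like(m);k[box[1]:box[3],box[0]:box[2]]=255;m&=k
    n,l,s,c=cv2.connectedComponentsWithStats(m)
    return [(s[i,4],s[i,:4].tolist(),c[i].round(1).tolist()) for i in np.argsort(-s[1:,4])[:3]+1]
def tool(dw):  # world displacement -> tool axes
    o=ctrl.get_obs(); return Ro.from_rotvec(o['orientation']).inv().apply(dw).round(1)
GREEN=((50,120,60),(80,255,255)); RED=((0,150,100),(6,255,255))
```

Run:
```python
from h import *
d=dict(np.load('top0.npz'))
g=blob(d,*GREEN,(340,190,420,240)); r=blob(d,*RED,(340,190,420,240)); k=blob(d,(0,0,0),(180,255,60),(280,195,360,240))
print(g,r,k)
G=plane(d,g[0][2],101);R=plane(d,r[0][2],101);print(G,R,np.linalg.norm(G-R),np.arctan2(*(G-R)[:2]))
for p in [(297,223),(342,207)]:print(plane(d,p,97))
for p in [(275,196),(413,187)]:
  for z in(160,180):print(p,z,plane(d,p,z))
print(plane(d,(272,128),115),plane(d,(409,121),115))
```

```text
[(np.int32(119), [362, 213, 12, 12], [367.4, 218.7])] [(np.int32(292), [340, 230, 80, 10], [392.7, 237.0]), (np.int32(119), [389, 211, 13, 13], [395.1, 217.0])] [(np.int32(276), [332, 199, 21, 17], [342.3, 206.6]), (np.int32(232), [291, 212, 13, 23], [297.0, 223.2]), (np.int32(3), [296, 196, 3, 1], [297.0, 196.0])]
[ 552.67760515 -215.07035195  101.        ] [ 514.89173107 -267.85922944  101.        ] 64.9187019784315 0.6212464049848931
[542.60395799 -67.9922466   97.        ]
[ 577.03329687 -162.46240323   97.        ]
(275, 196) 160 [592.74850559 -21.53716637 160.        ]
(275, 196) 180 [590.78443149 -21.5670624  180.        ]
(413, 187) 160 [ 613.10759538 -293.22697004  160.        ]
(413, 187) 180 [ 610.67087948 -286.94951349  180.        ]
[739.21579395 -13.96315435 115.        ] [ 757.54776919 -300.64272263  115.        ]
```

Careful with the scale: shifts go in shares of 600 mm and turns go in shares of pi/2 rad. That gives: 0.11 rad / 1.5708 = 0.07.

>>> jog_arm([
  {"rotvec": [0,0,0.07]},
  {"rotvec": [0,0,0.07]},
  {"rotvec": [0,0,0.07]},
  {"rotvec": [0,0,0.07]},
], finger_gap=0)

```text
t: 0.43
ee_pos: [267.1, -564.7, 239.2]
orientation: [-3.141, 0.006, 0.001]
ft_force: [0.2, -0.6, -0.3]
width: 64.6
grasp_force: 0.0
```

In the tool's units: -34 mm / 600 = -0.0567, -30 mm / 600 = -0.05, -0.035 rad / 1.5708 = -0.0223.

>>> jog_arm([
  {"xyz": [0.0167,-0.025,-0.05]},
  {"xyz": [0.0333,-0.0567,-0.0167]},
  {"xyz": [0.0333,-0.0567,-0.0167]},
  {"xyz": [0.0333,-0.0567,-0.0167]},
  {"xyz": [0.0333,-0.0567,-0.0167],"rotvec": [0,0,-0.0223]},
], finger_gap=0)

```text
t: 0.85
ee_pos: [357.2, -412.1, 309.8]
orientation: [-3.141, -0.056, 0.001]
ft_force: [-0.3, -0.3, -0.2]
width: 31.4
grasp_force: 0.0
```

>>> jog_arm([
  {"xyz": [0.0333,-0.0567,-0.0083],"rotvec": [0,0,-0.0223]},
  {"xyz": [0.0333,-0.0567,-0.0083]},
  {"xyz": [0.0333,-0.0567,0]},
  {"xyz": [0.0333,-0.0567,0]},
  {"xyz": [0.0333,-0.0567,0]},
])

```text
t: 1.27
ee_pos: [446.1, -235.8, 319.7]
orientation: [-3.14, -0.112, -0.0]
ft_force: [0.3, -1.1, -0.2]
width: 1.0
grasp_force: 0.0
```

>>> jog_arm([
  {"xyz": [0.0333,-0.0567,0]},
  {"xyz": [0.0167,-0.0333,0]},
  {},
  {},
])

```text
t: 1.6
ee_pos: [471.9, -180.7, 319.4]
orientation: [-3.139, -0.117, 0.001]
ft_force: [-0.6, -0.6, -0.2]
width: 0.6
grasp_force: 0.0
```

```bash
python3 -c "
from h import *
d=shot('wrist','w1');np.savez('w1.npz',**d);shot('scene','s1')
print(-d['R'].T@d['t'],d['R'].round(2).tolist())"
```

```text
[ 546.11825848 -175.9848682   466.40134651] [[0.07, -1.0, -0.0], [-0.96, -0.07, 0.27], [-0.27, -0.02, -0.96]]
```

View pics/w1.png

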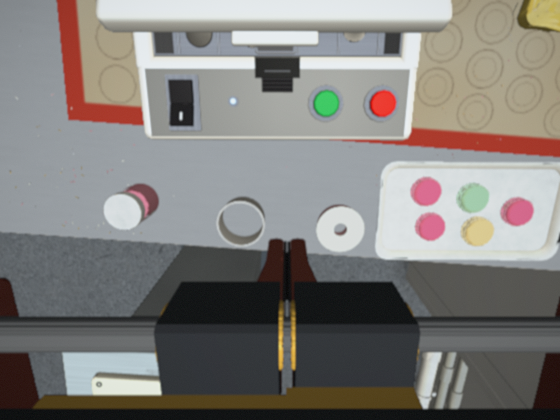

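The wrist view shows the green key at (326,103), red (383,103), rocker (182,103) with its white line at (181,116), catch (277,72), and the lid bar spanning columns ~98–450 at rows 0–30.

Run:
```python
from h import *
d=dict(np.load('top0.npz'));w=dict(np.load('w1.npz'));print(w['fx'],w['cx'],w['cy'])
g=blob(d,*GREEN,(340,190,420,240))[0][2]; r=blob(d,*RED,(380,205,410,228))[0][2]; k=blob(d,(0,0,0),(180,255,60),(280,205,320,240))[0][2]
gw=blob(w,*GREEN,(300,80,350,130))[0][2]; rw=blob(w,*RED,(360,80,405,125))[0][2]; kw=blob(w,(0,0,0),(180,255,70),(160,75,200,130))[0]
print(gw,rw,kw)
P={}
for n,a,b in(('g',g,gw),('r',r,rw),('k',k,kw[2])):
    P[n]=meet(ray(d,a),ray(w,b));print(n,P[n])
G=P['g'][0];R=P['r'][0];K=P['k'][0]
for z in (101,):
  print('plane top/wrist',plane(d,g,z),plane(w,gw,z),plane(d,r,z),plane(w,rw,z))
for q in (G-R,K-R): print(np.linalg.norm(q[:2]),-np.arctan2(q[0],q[1]))
print('line',plane(w,(181,116),104),'catch',plane(w,(277,62),96))
# bar profiles
for x in (275,): 
  print('wrist col',[w['img'][i,x].tolist() for i in range(0,40,3)])
print('wrist row12',[(i,int(w['img'][12,i].sum())) for i in list(range(90,112,2))+list(range(436,460,2))])
print('top col344',[(i,int(d['img'][i,344].sum())) for i in range(172,204)])
c=cv2.resize(d['img'][110:245,262:422],None,fx=4.4,fy=4.4,interpolation=cv2.INTER_CUBIC);cv2.imwrite('pics/topc.png',c[:,:,::-1])
```

```text
341.92598197677023 286.5955626884885 204.954757089286
[326.0, 102.9] [382.6, 103.1] (np.int32(959), [169, 80, 24, 46], [181.0, 101.7])
g (array([ 553.3697351 , -216.46852535,   93.84043686]), np.float64(0.7182453227996881))
r (array([ 558.87213745, -284.19979932,   60.73219749]), np.float64(0.09423252936516362))
k (array([542.95671551, -67.67547137, 101.20731544]), np.float64(1.8657865265385736))
plane top/wrist [ 552.67760515 -215.07035195  101.        ] [ 553.56959746 -215.59565409  101.        ] [ 556.73581691 -273.2904556   101.        ] [ 557.61603629 -273.41546484  101.        ]
67.95441048799118 0.08106071170846323
217.108464252832 0.07337213223412703
line [529.79890925 -68.22335433 104.        ] catch [ 589.3148392  -162.82510048   96.        ]
wrist col [[228, 232, 234], [227, 232, 234], [228, 233, 235], [229, 234, 236], [229, 234, 235], [230, 235, 235], [222, 226, 223], [186, 187, 179], [158, 155, 147], [143, 141, 132], [149, 151, 148], [231, 236, 240], [231, 236, 238], [231, 236, 239]]
wrist row12 [(90, 457), (92, 449), (94, 452), (96, 544), (98, 645), (100, 675), (102, 680), (104, 680), (106, 680), (108, 682), (110, 683), (436, 684), (438, 686), (440, 684), (442, 684), (444, 683), (446, 683), (448, 681), (450, 673), (452, 522), (454, 430), (456, 424), (458, 413)]
top col344 [(172, 351), (173, 355), (174, 356), (175, 346), (176, 365), (177, 355), (178, 422), (179, 616), (180, 627), (181, 620), (182, 618), (183, 619), (184, 624), (185, 618), (186, 625), (187, 615), (188, 486), (189, 403), (190, 364), (191, 425), (192, 642), (193, 628), (194, 624), (195, 628), (196, 553), (197, 178), (198, 264), (199, 302), (200, 71), (201, 87), (202, 78), (203, 95)]
```

View pics/topc.png

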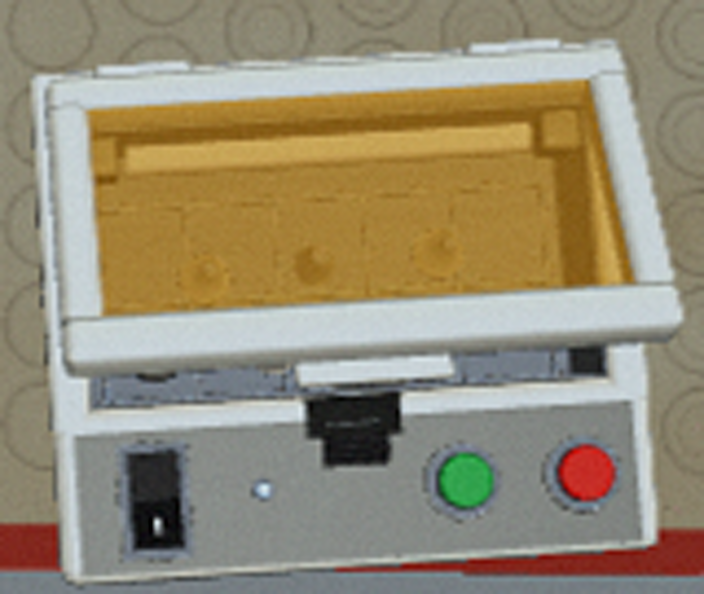

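In the tool's units: 30 mm / 600 = 0.05, 29 mm / 600 = 0.0483.

>>> jog_arm([
  {"xyz": [0.05,-0.0033,0.03]},
  {"xyz": [0.05,-0.0033,0.0333]},
  {"xyz": [0.05,-0.0033,0.0333]},
  {"xyz": [0.05,-0.0033,0.0333]},
  {"xyz": [0.0483,-0.0017,0.0333]},
])

```text
t: 2.12
ee_pos: [620.6, -163.7, 220.5]
orientation: [3.14, 0.109, -0.0]
ft_force: [-0.3, -0.3, -0.1]
width: 0.4
grasp_force: 0.0
```

>>> jog_arm([
  {"xyz": [0,0,0.0083]},
  {},
  {},
])

```text
t: 2.37
ee_pos: [618.6, -163.2, 216.2]
orientation: [-3.139, -0.11, 0.003]
ft_force: [0.1, -0.0, -0.2]
width: 0.5
grasp_force: 0.0
```

```bash
python3 -c "
from h import *
d=shot('wrist','w2');shot('scene','s2');shot('top','t2')"
```

```text
(no output)
```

View pics/w2.png

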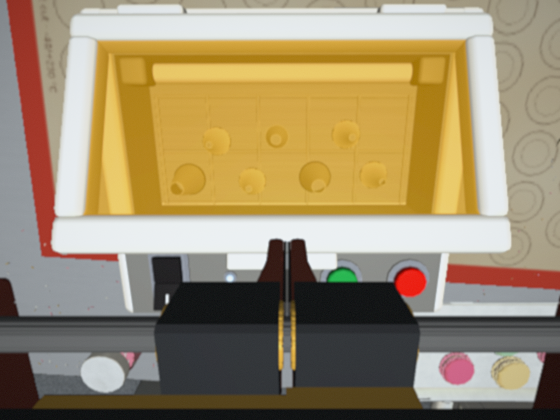

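View pics/s2.png

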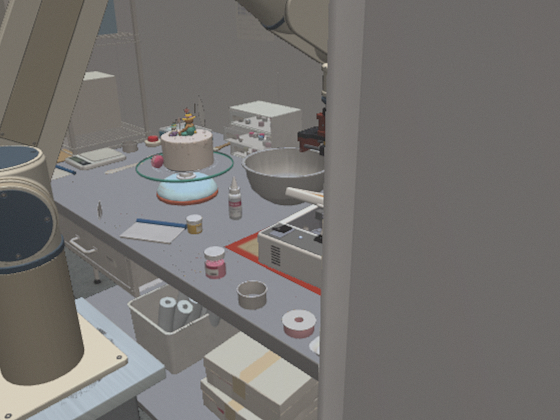

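The wrist view shows the lid frame from above. The front bar spans columns 53–508 and rows ~216–250, and the fingertips at (287,242) are just in front of or over it.

```bash
python3 -c "
from h import *
d=shot('wrist');c=-d['R'].T@d['t'];print(c)
I=d['img'].sum(2).astype(int)
for r in (222,230,238,245):
  s=np.where(I[r]>600)[0];print(r,s.min(),s.max())
print('col200',[(i,int(I[i,200])) for i in range(208,258,2)])
o=ctrl.get_obs();tip=o['ee_pos']+Ro.from_rotvec(o['orientation']).apply([0,0,17]);q=d['R']@tip+d['t'];print(tip,q,d['fx']*q[0]/q[2]+d['cx'],d['fy']*q[1]/q[2]+d['cy'])
for z in (150,160,170,180):
  print(z,[plane(d,(282,r),z)[:2].round(1) for r in (216,250)], np.linalg.norm(plane(d,(53,236),z)-plane(d,(508,236),z)))
"
```

```text
[ 693.14578165 -158.45080854  365.30175676]
222 58 506
230 56 507
238 55 508
245 55 508
col200 [(208, 350), (210, 353), (212, 352), (214, 396), (216, 504), (218, 602), (220, 664), (222, 702), (224, 716), (226, 716), (228, 716), (230, 716), (232, 717), (234, 717), (236, 717), (238, 718), (240, 717), (242, 717), (244, 717), (246, 715), (248, 715), (250, 707), (252, 610), (254, 440), (256, 416)]
[ 619.40917329 -162.79808996  201.25923133] [ -0.73372392  26.45305027 177.94840319] 285.18571990267344 255.78401448505298
150 [array([ 624.7, -160.1]), array([ 600.5, -161.7])] 305.57262879908444
160 [array([ 627.8, -160. ]), array([ 604.8, -161.6])] 291.3798682103172
170 [array([ 631., -160.]), array([ 609.1, -161.4])] 277.18710762155
180 [array([ 634.2, -159.9]), array([ 613.4, -161.3])] 262.9943470327828
```

In the tool's units: 13 mm / 600 = 0.0217, 12 mm / 600 = 0.02.

>>> jog_arm([
  {"xyz": [0,0,0.0217]},
  {"xyz": [0,0,0.02]},
  {"xyz": [-0.0017,0,0.005]},
  {"xyz": [-0.0017,0,0.005]},
  {"xyz": [-0.0033,0,0.0067]},
])

```text
t: 2.98
ee_pos: [615.5, -162.2, 181.1]
orientation: [-3.139, -0.113, 0.001]
ft_force: [-1.0, 0.4, 1.5]
width: 0.6
grasp_force: 0.5
```

>>> jog_arm([
  {"xyz": [-0.0033,0,0.0067]},
  {"xyz": [-0.0033,0,0.0067]},
  {"xyz": [-0.0033,0,0.0083]},
  {"xyz": [-0.0025,0,0.0083]},
  {"xyz": [-0.0025,0,0.0083]},
])

```text
t: 3.4
ee_pos: [606.7, -163.0, 158.2]
orientation: [3.14, 0.113, 0.0]
ft_force: [0.2, 1.1, 1.3]
width: 0.3
grasp_force: 0.3
```

In the tool's units: 5 mm / 600 = 0.0083, 4 mm / 600 = 0.0067.

>>> jog_arm([
  {"xyz": [-0.0017,0,0.0083]},
  {"xyz": [-0.0017,0,0.0083]},
  {"xyz": [-0.0008,0,0.0067]},
  {"xyz": [-0.0008,0,0.005]},
  {"xyz": [0,0,0.0033]},
])

```text
t: 3.82
ee_pos: [603.2, -163.2, 139.7]
orientation: [-3.139, -0.113, 0.002]
ft_force: [-3.2, -0.3, 3.6]
width: 0.6
grasp_force: 1.9
```

>>> jog_arm([
  {"xyz": [0,0,0.0033]},
  {"xyz": [0,0,0.0033]},
  {"xyz": [0,0,0.0033]},
])

```text
t: 4.07
ee_pos: [603.9, -163.2, 133.4]
orientation: [3.14, 0.113, 0.001]
ft_force: [-0.2, 0.1, 1.2]
width: 0.8
grasp_force: 0.4
```

>>> jog_arm([
  {"xyz": [0,0,0.0025]},
  {"xyz": [0,0,0.0025]},
])

```text
t: 4.23
ee_pos: [604.1, -163.3, 132.5]
orientation: [3.139, 0.113, 0.0]
ft_force: [-10.7, 2.6, 30.8]
width: 0.8
grasp_force: 15.5
```

In the tool's units: -40 mm / 600 = -0.0667, -35 mm / 600 = -0.0583.

>>> jog_arm([
  {"xyz": [0,0,-0.0083]},
  {"xyz": [0,0,-0.0417]},
  {"xyz": [-0.0333,0,-0.0583]},
  {"xyz": [-0.05,0,-0.0417]},
  {"xyz": [-0.0667,0,-0.0083]},
])

```text
t: 4.65
ee_pos: [517.3, -170.5, 229.7]
orientation: [3.136, 0.114, 0.013]
ft_force: [0.8, -0.3, -0.1]
width: 0.7
grasp_force: 0.0
```

>>> jog_arm([
  {"xyz": [-0.0333,0,0]},
  {},
  {},
])

```text
t: 4.9
ee_pos: [493.9, -171.3, 226.1]
orientation: [3.139, 0.111, 0.002]
ft_force: [1.1, -0.1, 0.2]
width: 0.5
grasp_force: 0.0
```

```bash
python3 -c "
from h import *
d=shot('wrist','w3');np.savez('w3.npz',**d)"
```

```text
(no output)
```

View pics/w3.png

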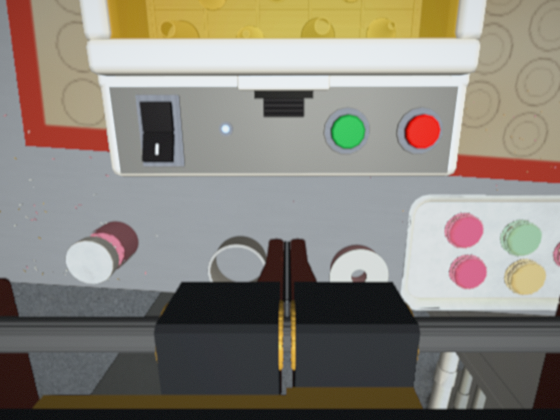

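The lid is down over the box, with the catch just in front of it at (285,103). I'll check the catch position against its resting one, and refine the green key (348,131) and the rocker line (157,148).

Run:
```python
from h import *
w=dict(np.load('w1.npz'));v=dict(np.load('w3.npz'))
for d,x,r0,r1 in((w,277,78,100),(v,284,100,126)):
    I=d['img'].sum(2).astype(int)[:,x-8:x+9].mean(1); g=np.diff(I[r0:r1]);e=r0+np.argmax(g)+.5
    print('tab front edge',e,plane(d,(x,e),96)[:2])
g=blob(v,*GREEN,(320,105,375,155))[0][2];r=blob(v,*RED,(400,105,445,155))[0][2];k=blob(v,(0,0,0),(180,255,70),(130,90,180,165))[0]
l=blob(v,(0,0,130),(180,90,255),(150,138,164,158))[0][2]
G=plane(v,g,101);R=plane(v,r,101);print('G',G,'R',R,np.linalg.norm(G-R));print('rocker',k,plane(v,k[2],97),'line',l,plane(v,l,104))
# bar ends at z 114: length check
I=v['img'].sum(2).astype(int)
for row in(50,56,62):
    s=np.where(I[row]>640)[0];print(row,s.min(),s.max(),np.linalg.norm(plane(v,(s.min(),row),114)-plane(v,(s.max(),row),114)))
print(meet(ray(w,(326.,102.9)),ray(v,g)),meet(ray(w,(181,116)),ray(v,l)))
o=ctrl.get_obs()['ee_pos']
print('to rocker',tool(plane(v,l,104)-o),'to green',tool(G-o))
```

```text
tab front edge 91.5 [ 561.16775304 -164.67346686]
tab front edge 116.5 [ 561.42906235 -165.04152237]
G [ 553.99023578 -215.27981354  101.        ] R [ 558.09920443 -273.19864007  101.        ] 58.06439606421525
rocker (np.int32(1766), [140, 102, 34, 60], [157.3, 130.7]) [543.64041397 -65.79939115  97.        ] line [156.5, 148.7] [530.36414706 -67.2747081  104.        ]
50 89 478 271.63070299864427
56 90 477 271.4289596529937
62 90 476 271.93022412209586
(array([ 553.70019472, -216.18742557,   95.76880289]), np.float64(0.06846941510290454)) (array([530.13933778, -67.94351081, 104.57136469]), np.float64(1.0736732920374552))
to rocker [  42.6 -101.3  122. ] to green [ 55.6  48.  125.1]
```

In the tool's units: -35 mm / 600 = -0.0583, -33 mm / 600 = -0.055.

>>> jog_arm([
  {"xyz": [0.0167,-0.055,0.025]},
  {"xyz": [0.0167,-0.055,0.0333]},
  {"xyz": [0.0167,-0.0583,0.0333]},
  {"xyz": [0.015,0,0.0367]},
  {"xyz": [0.0033,0,0.0167]},
])

```text
t: 5.37
ee_pos: [529.1, -65.2, 136.0]
orientation: [-3.139, -0.119, 0.002]
ft_force: [-0.7, -0.4, 0.5]
width: 0.4
grasp_force: 0.0
```

>>> jog_arm([
  {},
  {},
])

```text
t: 5.53
ee_pos: [528.0, -67.7, 138.1]
orientation: [-3.139, -0.113, 0.002]
ft_force: [0.6, -0.3, 0.6]
width: 0.4
grasp_force: 0.0
```

In the tool's units: 6 mm / 600 = 0.01, 3 mm / 600 = 0.005.

>>> jog_arm([
  {"xyz": [0,0,0.01]},
  {"xyz": [0,0,0.01]},
  {"xyz": [0,0,0.005]},
  {"xyz": [0,0,0.0033]},
])

```text
t: 5.87
ee_pos: [527.5, -67.9, 121.7]
orientation: [3.14, 0.111, 0.0]
ft_force: [0.5, 0.6, 0.1]
width: 0.2
grasp_force: 0.0
```

>>> jog_arm([
  {"xyz": [0,0,0.0033]},
  {"xyz": [0,0,0.0033]},
])

```text
t: 6.03
ee_pos: [527.8, -67.6, 117.7]
orientation: [3.14, 0.112, 0.0]
ft_force: [-0.7, 0.5, -0.2]
width: 0.4
grasp_force: 0.0
```

>>> jog_arm([
  {"xyz": [0,0,0.0025]},
  {},
])

```text
t: 6.2
ee_pos: [527.8, -67.5, 116.9]
orientation: [3.139, 0.113, 0.0]
ft_force: [-3.2, -0.2, 7.4]
width: 0.5
grasp_force: 3.8
```

In the tool's units: 1.5 mm / 600 = 0.0025.

>>> jog_arm([
  {"xyz": [0,0,0.0025]},
  {},
])

```text
t: 6.37
ee_pos: [527.8, -67.5, 116.6]
orientation: [3.139, 0.113, 0.0]
ft_force: [-8.2, -1.9, 22.5]
width: 0.5
grasp_force: 11.0
```

>>> jog_arm([
  {"xyz": [0,0,-0.0167]},
  {"xyz": [0,0,-0.05]},
  {"xyz": [-0.0417,0.05,-0.05]},
  {"xyz": [-0.0417,0.0333,-0.0333]},
  {},
])

```text
t: 6.78
ee_pos: [483.9, -118.4, 203.5]
orientation: [3.138, 0.11, 0.005]
ft_force: [1.0, -0.5, 0.3]
width: 0.7
grasp_force: 0.0
```

>>> jog_arm([
  {},
  {},
])

```text
t: 6.95
ee_pos: [485.2, -115.9, 200.1]
orientation: [-3.14, -0.112, -0.001]
ft_force: [0.6, -1.2, -0.1]
width: 0.4
grasp_force: 0.0
```

```bash
python3 -c "
from h import *
d=shot('wrist');np.savez('w4.npz',**d);cv2.imwrite('pics/w4.png',cv2.resize(d['img'][40:240,20:480],None,fx=1.6,fy=1.6)[:,:,::-1])"
```

```text
(no output)
```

View pics/w4.png

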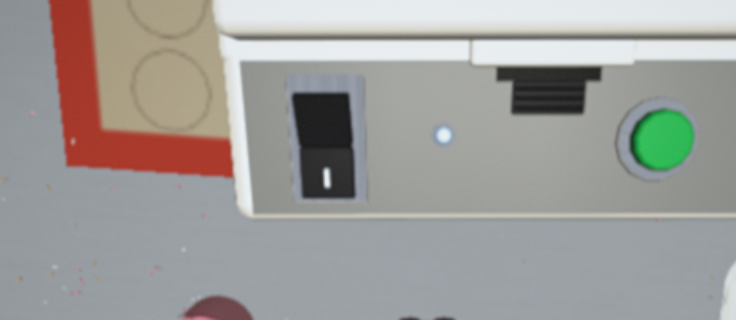

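The rocker has tipped: its rear half now stands up and the white-line front half is level. The catch and lid are unchanged. On to the green key.

In the tool's units: 35 mm / 600 = 0.0583, 34 mm / 600 = 0.0567.

>>> jog_arm([
  {"xyz": [0.025,0.0583,0]},
  {"xyz": [0.025,0.0583,0.0167]},
  {"xyz": [0.025,0.0567,0.0333]},
  {"xyz": [0.0267,0,0.0467]},
  {"xyz": [0,0,0.0167]},
])

```text
t: 7.42
ee_pos: [554.4, -215.2, 128.0]
orientation: [-3.138, -0.111, 0.004]
ft_force: [-0.6, -0.1, -0.2]
width: 0.2
grasp_force: 0.0
```

>>> jog_arm([
  {},
  {},
])

```text
t: 7.58
ee_pos: [551.9, -213.4, 130.9]
orientation: [-3.138, -0.115, 0.006]
ft_force: [-0.1, -0.1, 0.0]
width: 0.5
grasp_force: 0.0
```

Centred within 2–3 mm. A small correction, then press in small steps.

In the tool's units: 5 mm / 600 = 0.0083, 4 mm / 600 = 0.0067.

>>> jog_arm([
  {"xyz": [0.0025,0.0033,0.0083]},
  {"xyz": [0,0,0.0067]},
  {"xyz": [0,0,0.0033]},
  {"xyz": [0,0,0.0033]},
])

```text
t: 7.92
ee_pos: [554.8, -216.6, 119.9]
orientation: [3.139, 0.113, 0.001]
ft_force: [-0.3, 0.1, 0.9]
width: 0.7
grasp_force: 0.5
```

>>> jog_arm([
  {"xyz": [0,0,0.0033]},
  {"xyz": [0,0,0.0033]},
])

```text
t: 8.08
ee_pos: [554.8, -216.6, 115.7]
orientation: [-3.14, -0.113, -0.001]
ft_force: [-0.6, 1.4, 3.7]
width: 0.6
grasp_force: 1.8
```

>>> jog_arm([
  {"xyz": [0,0,0.0025]},
  {},
])

```text
t: 8.25
ee_pos: [554.8, -216.6, 114.8]
orientation: [-3.139, -0.113, -0.0]
ft_force: [-2.1, 3.3, 8.9]
width: 0.4
grasp_force: 4.8
```

In the tool's units: 1 mm / 600 = 0.0017.

>>> jog_arm([
  {"xyz": [0,0,0.0017]},
  {},
])

```text
t: 8.42
ee_pos: [554.9, -216.6, 114.6]
orientation: [-3.139, -0.113, -0.001]
ft_force: [-5.2, 4.0, 16.4]
width: 0.4
grasp_force: 8.6
```

>>> jog_arm([
  {"xyz": [0,0,-0.01]},
  {"xyz": [0,0,-0.025]},
  {"xyz": [0,0,-0.0583]},
  {"xyz": [-0.05,0,-0.0417]},
  {"xyz": [-0.0667,0,-0.0167]},
])

```text
t: 8.83
ee_pos: [488.1, -223.0, 207.2]
orientation: [3.136, 0.115, 0.011]
ft_force: [0.4, -1.0, 0.9]
width: 0.6
grasp_force: 0.0
```

>>> jog_arm([
  {"xyz": [0,0,-0.05]},
  {"xyz": [0,0,-0.0333]},
  {},
  {},
])

```text
t: 9.17
ee_pos: [485.4, -222.3, 255.0]
orientation: [3.138, 0.112, 0.004]
ft_force: [-0.2, 0.9, 0.2]
width: 0.5
grasp_force: 0.0
```

```bash
python3 -c "
from h import *
d=shot('wrist','w5')"
```

```text
(no output)
```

View pics/w5.png

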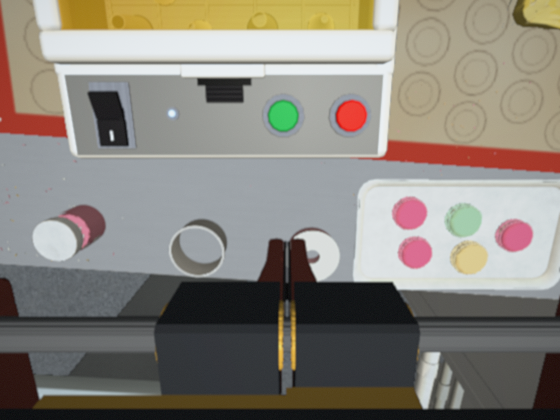

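The lid is shut under the catch (225,90), the rocker is on (110,115), and the green key is back up (283,116). The bystanders haven't moved and the arm is clear.

```bash
python3 -c "
from workcell import ctrl, cams, order
print(order.close_job())"
```

```text
the job is handed in; nothing more can be done
None
```

The job is handed in: the lid is pushed shut with the catch back over it, the rocker is on, and the green key was pressed down and came back up; the red key and the things round the box were left alone, and the arm finished clear after about 9 s of the 50 s.

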